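# Pack seven turned blanks into the round tin

## Task

Get all seven aluminium blanks into the round tin, standing flat on its floor with their stubs up, in a single layer: one in the middle and six close round it. Six are in there already, but spread so that the last one will not go in: shove the outer ones together towards the bolt head in the tin to open one gap, then set the blank from the stand into it. Force nothing (stay well under 35 newtons): feel for the stop and for the fit, and leave the block, chuck key and brush where they lie.

Things in the scene. Friction and masses are not known exactly. Their poses are not given: they have to be found in the camera images.
- tin: Shallow round steel tin, open, fixed to the stand by a bolt. Inner diameter 147 mm, wall 3, floor 2 thick, rim 22 mm above the stand. Origin on its axis at stand level, z up. Seven blanks just fit (3 mm play across a diameter). The bolt head, 16 mm across, 12 high, stands on the floor 65 mm from the axis, somewhere between blank2 and blank3: not measured, see or feel it; it fits only between two ring blanks.
- tin_floor (a point): Centre of the tin's inner floor, on its axis, 2 mm above the stand.
- blank1_mid (a point): Loose aluminium blank, about 90 g, upright: round flange 48 mm across, 12 mm thick (1.5 mm chamfer below); from its middle a stub 20 mm across rises 36 mm (48 mm high in all). Point: on the axis, 24 mm above the underside; z up the axis. Starts in the tin, in its middle.
- blank2_mid (a point): Loose aluminium blank, about 90 g, upright: round flange 48 mm across, 12 mm thick (1.5 mm chamfer below); from its middle a stub 20 mm across rises 36 mm (48 mm high in all). Point: on the axis, 24 mm above the underside; z up the axis. Starts in the tin round the middle one: blank2 to 6 follow counterclockwise seen from above, no gap takes another. Dragged by its stub it slides easily (1 to 3 N) and pushes its neighbours, till the row stops at the bolt.
- blank3_mid (a point): Loose aluminium blank, about 90 g, upright: round flange 48 mm across, 12 mm thick (1.5 mm chamfer below); from its middle a stub 20 mm across rises 36 mm (48 mm high in all). Point: on the axis, 24 mm above the underside; z up the axis. Starts in the tin round the middle one: blank2 to 6 follow counterclockwise seen from above, no gap takes another. Dragged by its stub it slides easily (1 to 3 N) and pushes its neighbours, till the row stops at the bolt.
- blank4_mid (a point): Loose aluminium blank, about 90 g, upright: round flange 48 mm across, 12 mm thick (1.5 mm chamfer below); from its middle a stub 20 mm across rises 36 mm (48 mm high in all). Point: on the axis, 24 mm above the underside; z up the axis. Starts in the tin round the middle one: blank2 to 6 follow counterclockwise seen from above, no gap takes another. Dragged by its stub it slides easily (1 to 3 N) and pushes its neighbours, till the row stops at the bolt.
- blank5_mid (a point): Loose aluminium blank, about 90 g, upright: round flange 48 mm across, 12 mm thick (1.5 mm chamfer below); from its middle a stub 20 mm across rises 36 mm (48 mm high in all). Point: on the axis, 24 mm above the underside; z up the axis. Starts in the tin round the middle one: blank2 to 6 follow counterclockwise seen from above, no gap takes another. Dragged by its stub it slides easily (1 to 3 N) and pushes its neighbours, till the row stops at the bolt.
- blank6_mid (a point): Loose aluminium blank, about 90 g, upright: round flange 48 mm across, 12 mm thick (1.5 mm chamfer below); from its middle a stub 20 mm across rises 36 mm (48 mm high in all). Point: on the axis, 24 mm above the underside; z up the axis. Starts in the tin round the middle one: blank2 to 6 follow counterclockwise seen from above, no gap takes another. Dragged by its stub it slides easily (1 to 3 N) and pushes its neighbours, till the row stops at the bolt.
- blank7_mid (a point): Loose aluminium blank, about 90 g, upright: round flange 48 mm across, 12 mm thick (1.5 mm chamfer below); from its middle a stub 20 mm across rises 36 mm (48 mm high in all). Point: on the axis, 24 mm above the underside; z up the axis. Starts on the stand outside the tin.
- block_mid (a point): Bystander: cast aluminium block 60 x 40 x 35 mm, loose on the stand; the point is its centre. Leave it alone.
- chuck_key_mid (a point): Bystander: steel T-handled chuck key, about 80 mm long and 80 mm across the handle, 16 mm high, loose, lying flat; the point is the middle of its shaft. Leave it alone.
- brush_mid (a point): Bystander: stiff bristle brush with a wooden handle, about 205 mm long, 36 mm wide, 36 mm high, loose, lying along its own x axis with the bristles up; the point is its middle. Leave it alone.
Mind the look-alikes: they are no part of the job. Leave any blue look-alike of the part that bears blank5_mid alone. What is shaped like the part that bears blank4_mid but green is not meant.

How it is judged:
At the end, for the whole second after the job is handed in: All seven blanks stand in the tin: axis within 52.5 mm of the tin's axis, centre 24 mm (+/- 2.5 mm) above the tin floor (so none rides on another), upright within 4 degrees, at rest (horizontal distance between each of blank1_mid, blank2_mid, blank3_mid, blank4_mid, blank5_mid, blank6_mid, blank7_mid and tin_floor below 0.0525 m and z of blank1_mid in the frame of tin_floor between 0.0215 and 0.0265 m and angle between each of blank1_mid, blank2_mid, blank3_mid, blank4_mid, blank5_mid, blank6_mid, blank7_mid's own z axis and vertical below 0.07 rad and linear speed of each of blank1, blank2, blank3, blank4, blank5, blank6, blank7 below 0.02 m/s and z of blank2_mid in the frame of tin_floor between 0.0215 and 0.0265 m and z of blank3_mid in the frame of tin_floor between 0.0215 and 0.0265 m and z of blank4_mid in the frame of tin_floor between 0.0215 and 0.0265 m and z of blank5_mid in the frame of tin_floor between 0.0215 and 0.0265 m and z of blank6_mid in the frame of tin_floor between 0.0215 and 0.0265 m and z of blank7_mid in the frame of tin_floor between 0.0215 and 0.0265 m); the robot touches nothing.
It fails at once if a blank is forced: pressed against the tin or another blank with over 35 N (contact force between any of blank1, blank2, blank3, blank4, blank5, blank6, blank7 and tin above 35 N or (contact force between any of blank2, blank3, blank4, blank5, blank6, blank7 and blank1 above 35 N or contact force between any of blank3, blank4, blank5, blank6, blank7 and blank2 above 35 N or contact force between any of blank4, blank5, blank6, blank7 and blank3 above 35 N or contact force between any of blank5, blank6, blank7 and blank4 above 35 N or contact force between any of blank6, blank7 and blank5 above 35 N or contact force between blank7 and blank6 above 35 N)).
It fails at once if a bystander (block, chuck key or brush) is moved more than 25 mm (distance of any of block_mid, chuck_key_mid, brush_mid from where it was at the start of the episode above 0.025 m).
It also fails if it takes over 54 s, if anything falls off the work surface, if the arm or the gripper's body presses on something with over 40 N, if the wrist force passes 120 N, or if a joint passes its speed limit or range.

## Robot

A 7-joint arm with a two-finger parallel gripper is mounted at the origin on the work surface. World frame = base frame: x ahead of the robot, y to its left, z up, the work surface at z = 0. Lengths are in m, angles in rad, forces in N, time in s.
With the tool pointing down it reaches from about 0.35 to 0.9 m from the base axis. Payload 8.1 kg.
Tool frame: the origin (TCP) lies between the finger pads; the fingertips stand 8 mm ahead of it and the grasp point (between the pads) lies 11 mm behind it (arm.tcp_to_tips is the distance from the TCP to the fingertips, in m); z points along the fingers, x is the direction in which the jaws open and shut, and the axes are right-handed (so a half turn about z gives the same grasp; the last joint's range is limited). The gripper opens to 92 mm and grips with 3 to 60 N. Pads are 19 mm wide; open, the fingers measure 130 mm over their backs; the gripper's body (75 mm by 190 mm) begins 47 mm behind the grasp point.
Start: joints at [1.054, 0.434, 0.025, 1.573, -0.012, 1.134, -0.075], TCP at [0.251, -0.572, 0.235] pointing down, gripper open.
Joint ranges: [-2.62, 2.62], [-0.44, 2.09], [-1.27, 1.32], [0.08, 2.57], [-1.32, 4.46], [0.12, 2], [-2.74, 2.74]. Speed limits (rad/s): [2.22, 2.22, 3.01, 3.01, 3.14, 3.14, 3.14].

## Interface

Orientations are given as a rotation vector (axis times angle).
In Python, from cell import arm, eyes gives the robot as it stands.
- The arm moves only by the tool play_rows, never from a script. Its argument "rows" is a list of rows, each a list of 3 entries, a list of its own where there are three numbers: the shift along the tool's x, y, z each as a share of 50 cm, from -1 to 1, then the turn, a rotation vector about the tool's x, y, z each as a share of 60 degrees, from -1 to 1, then the opening, from -1 (shut) to 1 (fully open), so that 0 is half open. In form: [[[dx, dy, dz], [ax, ay, az], grip], ...]. A call has 1 to 10 rows; each row is the pose to reach, as a shift and turn from the pose commanded when the call began, along the tool's axes at that moment; what a row does not reach only later rows make up. A row lasts 1/10 s, in which the tool goes at most 50 mm and 8.59 degrees, less where a joint would pass 70% of its speed; a pose out of reach is approached as far as the arm can. A call with a number of a shift or a turn outside -1 to 1 is refused whole. A call with a gripper value outside its range is refused whole. The fingers move at their own pace and stop on an object; "newtons" is the grip in N (left out, the last holds). Time passes only in rows, so rows that repeat a pose let the fingers close. It gives the time, the measured TCP pose, the force and the opening at its end, in the units of the state.
- arm.observe(): the state, without advancing time (a new reading comes with each control period).
- eyes.get_image(name): name is "scene" or "top" or "wrist"; returns (picture, depth): 384x512x3 uint8, red, green, blue; 384x512 float32, m along the optical axis (not along the pixel's ray), 0 where there is no reading.
- eyes.get_calibration(name): a dict with "intrinsics" (3x3 intrinsics, pixels), "k1" (the pictures are not rectified: a ray, as slopes to the right and down, at radius r is drawn at 1 + k1 r^2 times it, then the intrinsics apply), "R" (3x3) and "t" (3): a world point X has camera coordinates R X + t. Camera axes: x right, y down, z forward; pixel columns grow to the right and rows downward; lengths in m; the calibration is good to about 2 mm. A picture is of the moment at which its call begins: read the wrist's pose just before it. get_calibration takes no time and is no camera call; for the wrist camera it gives the pose at the moment of the call.
- arm.sign_off(): hands the job in, once; it reports no verdict.
The state is a dict: "clock": time; "joints": joint angles; "dq": joint speeds; "joint_efforts": joint torques, N m; "position": TCP position; "ee_rot": TCP orientation; "force": force on the tool from outside, world axes, zero at the start; "ft_torque": the same for the moment, N m; "width": opening from 0.0 (shut) to 1.0 (fully open).
Only numpy, scipy, OpenCV 4.12 (cv2) and the standard library are available. Lean on these libraries where they do the work, as an engineer would, in place of code of your own. Each camera call takes 0.05 s, during which the arm holds its last target.

## Working session

There is one attempt and no reset: what is moved stays moved. The work goes in short steps, Python scripts to look and compute and a tool call to move; the robot and the scene stay as the last step left them, time stands still between calls to the robot, and variables do not carry over. Pictures are saved under pics/ and viewed, and the job is handed in when it is done.

Besides the shell and the picture viewer there is one more tool, called after "Request:" by a JSON object that holds its "fn" and its "kwargs", one argument or row to a line. play_rows: Moves the arm, as the interface text tells. Its arguments: {"type":"object","properties":{"rows":{"type":"array","items":{"type":"array"}},"newtons":{"type":"number"}},"required":["rows"]}

```bash
mkdir -p pics; ls; python3 - <<'E'
from cell import arm, eyes
import cv2
s=arm.observe();print(s)
for n in("scene","top","wrist"):
    im,d=eyes.get_image(n);cv2.imwrite(f"pics/a_{n}.png",im[:,:,::-1]);
    c=eyes.get_calibration(n);print(n,c)
E
```

```text
pics
{'clock': 0.0, 'joints': array([ 1.05438039,  0.43521452,  0.02497796,  1.57407113, -0.01153154,
        1.13398095, -0.07509147]), 'dq': array([ 0.00127952,  0.00165943, -0.00122679, -0.00013578,  0.00130057,
        0.00015496, -0.00055685]), 'joint_efforts': array([-3.57540257e-04, -6.67848945e+01,  9.84711796e-01, -3.14456463e+01,
       -6.05689245e-02,  4.24838613e-02,  1.96864357e-04]), 'position': array([ 0.25105097, -0.57184031,  0.23396033]), 'ee_rot': array([-2.62983687e+00,  1.71738537e+00,  2.17011868e-03]), 'force': array([-0.33726417,  0.1949026 ,  0.4630576 ]), 'ft_torque': array([-0.02659758, -0.02173278, -0.0018787 ]), 'width': 1.0022253538578088}
scene {'intrinsics': array([[388.15566994,   0.        , 250.24944767],
       [  0.        , 388.15566994, 189.10649683],
       [  0.        ,   0.        ,   1.        ]]), 'k1': -0.10213566927288319, 'R': array([[-0.69742657,  0.71664326, -0.00431539],
       [ 0.54866056,  0.53005506, -0.64653942],
       [-0.46105073, -0.45328145, -0.76286837]]), 't': array([ 0.39065227, -0.25613964,  1.16126157])}
top {'intrinsics': array([[398.55588599,   0.        , 253.40890244],
       [  0.        , 398.55588599, 191.97071093],
       [  0.        ,   0.        ,   1.        ]]), 'k1': -0.1432824184331724, 'R': array([[ 0.01936977, -0.99981049,  0.00194897],
       [-0.99934765, -0.01942015, -0.03044894],
       [ 0.03048102, -0.00135791, -0.99953442]]), 't': array([-0.01199818,  0.53909781,  0.92796347])}
wrist {'intrinsics': array([[340.79756102,   0.        , 256.50728249],
       [  0.        , 340.79756102, 198.69521954],
       [  0.        ,   0.        ,   1.        ]]), 'k1': -0.03533558387386048, 'R': array([[ 0.40132791, -0.91593346, -0.00134239],
       [-0.88592866, -0.38855215,  0.2532936 ],
       [-0.23252167, -0.10046452, -0.96738852]]), 't': array([-0.62469076, -0.03002586,  0.3895666 ])}
```

View pics/a_scene.png

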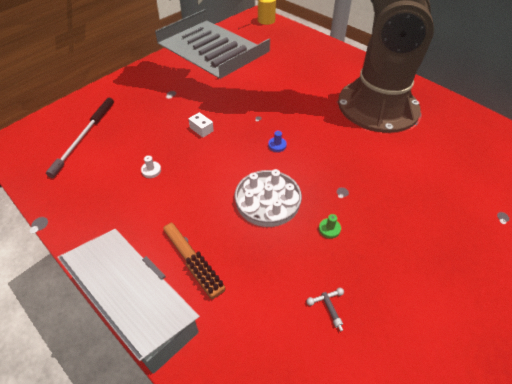

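View pics/a_top.png

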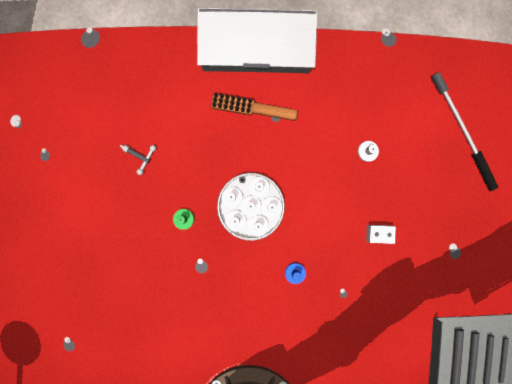

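View pics/a_wrist.png

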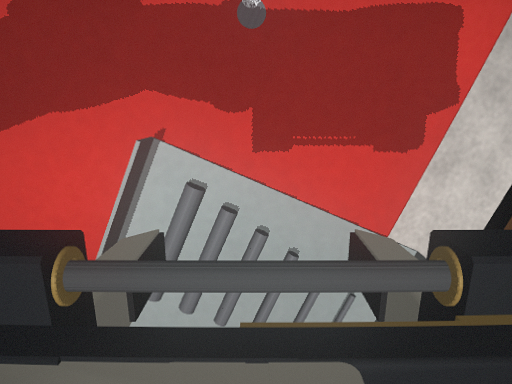

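Candidates for blank7 in top view: silver piece (368,151), green look-alike (183,218), blue look-alike (296,273). By the description I choose the silver one. Checking it and the tin in crops.

```bash
cat > h.py <<'E'
import numpy as np, cv2
from cell import arm, eyes
from scipy.spatial.transform import Rotation as Rn
def cal(n): return eyes.get_calibration(n)
def p2w(c,u,v,z):
    K=c["intrinsics"];k=c["k1"]
    p=cv2.undistortPoints(np.array([[[u,v]]],float),K,np.array([k,0,0,0,0.]))[0,0]
    d=c["R"].T@np.array([p[0],p[1],1]); o=-c["R"].T@c["t"]
    return o+d*(z-o[2])/d[2]
def w2p(c,X):
    q=c["R"]@np.array(X)+c["t"]; x,y=q[:2]/q[2]; f=1+c["k1"]*(x*x+y*y); K=c["intrinsics"]
    return K[0,0]*x*f+K[0,2],K[1,1]*y*f+K[1,2]
def crop(im,u,v,w,hh,s,fn):
    cv2.imwrite(fn,cv2.resize(im[v:v+hh,u:u+w,::-1],None,fx=s,fy=s,interpolation=cv2.INTER_CUBIC))
E
python3 - <<'E'
import cv2
im=cv2.imread("pics/a_top.png")
a=cv2.resize(im[165:245,210:295],None,fx=7,fy=7,interpolation=2)
b=cv2.resize(im[135:170,350:385],None,fx=5,fy=5,interpolation=2)
a[:175,-175:]=b
cv2.imwrite("pics/b.png",a)
E
```

```text
(no output)
```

View pics/b.png

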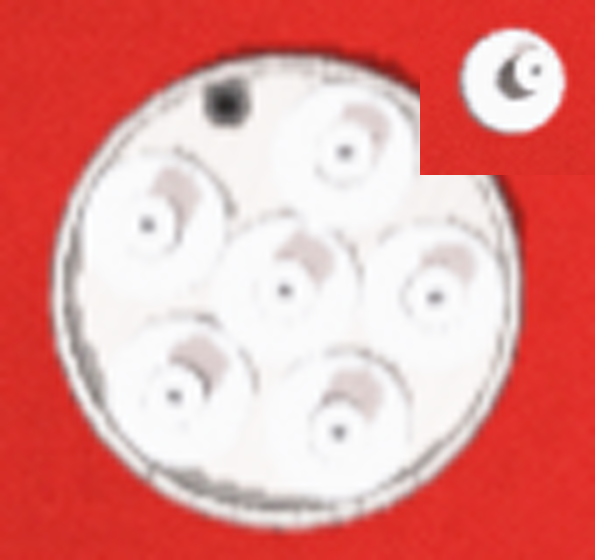

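```bash
python3 - <<'E'
from h import *
im,d=eyes.get_image("top");c=cal("top")
pts=dict(A=(344,152),B=(148,224),M=(284,290),C=(434,297),D=(175,396),E=(338,431))
g=lambda x,y:(210+(x+.5)/7-.5,165+(y+.5)/7-.5)
o=-c["R"].T@c["t"]
print(o)
# tin circle: rim outer, at z=.022
pr=[g(53,290),g(521,300),g(285,53),g(285,527)]
P=[p2w(c,*q,.022) for q in pr];print(np.round(P,4))
t=np.array([ (P[2][0]+P[3][0])/2,(P[0][1]+P[1][1])/2]);print("tin",t)
for k,q in pts.items():
    w=p2w(c,*g(*q),.050)[:2]; r=w-t; print(k,np.round(w,4),np.hypot(*r).round(4),np.degrees(np.arctan2(r[1],r[0])).round(1))
w=p2w(c,*g(226,103),.014)[:2];r=w-t;print("bolt",w,np.hypot(*r),np.degrees(np.arctan2(r[1],r[0])))
b7=(350+(537+.5-420)/5-.5,135+(70.5)/5-.5);print("b7 top",p2w(c,*b7,.048), "flange",p2w(c,350+(513-420)/5-.5+.1,135+81/5-.5,.012))
# depths
for q in [(251,275),(368,175),(184,240)]:
    u,v=q; z=d[v,u]; 
    p=cv2.undistortPoints(np.array([[[u,v]]],float),c["intrinsics"],np.array([c["k1"],0,0,0,0.]))[0,0]
    print(q,c["R"].T@(np.array([p[0],p[1],1])*z-c["t"]))
print("dots depth",[float(d[int(round(g(*q)[1])),int(round(g(*q)[0]))]) for q in pts.values()], d[149,373])
E
```

```text
[ 5.10693253e-01 -2.66452496e-04  9.43969773e-01]
[[ 0.5047  0.0818  0.022 ]
 [ 0.5044 -0.073   0.022 ]
 [ 0.5847  0.0066  0.022 ]
 [ 0.428   0.0036  0.022 ]]
tin [0.50632158 0.0043893 ]
A [ 0.551  -0.0131] 0.048 -21.4
B [0.5266 0.0492] 0.0492 65.6
M [0.5063 0.0052] 0.0008 88.1
C [ 0.505  -0.0429] 0.0473 -91.6
D [0.4717 0.0395] 0.0493 134.6
E [ 0.4616 -0.0129] 0.048 -158.8
bolt [0.56818376 0.02603829] 0.06554088298742274 19.28775764797199
b7 top [ 0.64279871 -0.27367106  0.048     ] flange [ 0.64272413 -0.27291372  0.012     ]
(251, 275) [0.34282233 0.00034449 0.00135494]
(368, 175) [ 0.58554104 -0.27581054  0.00122908]
(184, 240) [0.42219496 0.16101009 0.00047565]
dots depth [0.8951807022094727, 0.8928726315498352, 0.8934171795845032, 0.8937077522277832, 0.8954248428344727, 0.8907730579376221] 0.90234184
```

```bash
cat >> h.py <<'E'
def Rdown(yaw):
    # tool x at yaw, z down
    return np.column_stack([[np.cos(yaw),np.sin(yaw),0],[np.sin(yaw),-np.cos(yaw),0],[0,0,-1.]])
def plan(pos,yaw_deg,fixed_pi=True,s=None):
    s=s or arm.observe(); R0=Rn.from_rotvec(s["ee_rot"]).as_matrix()
    best=None
    for k in (0,1):
        Rt=Rdown(np.radians(yaw_deg)+k*np.pi)
        rv=Rn.from_matrix(R0.T@Rt).as_rotvec()
        if best is None or np.linalg.norm(rv)<np.linalg.norm(best): best=rv
    sh=R0.T@(np.array(pos)-s["position"])
    return np.round(sh/.5,4),np.round(best/np.radians(60),4)
def yaw():
    R0=Rn.from_rotvec(arm.observe()["ee_rot"]).as_matrix(); return np.degrees(np.arctan2(R0[1,0],R0[0,0]))
TIN=np.array([.5063,.0044])
E
python3 - <<'E'
from h import *
s=arm.observe();R0=Rn.from_rotvec(s["ee_rot"]).as_matrix();c=cal("wrist")
o=-c["R"].T@c["t"];print("cam in tool",R0.T@(o-s["position"]),"axis",R0.T@c["R"][2]);print(yaw())
print(plan([.4616,-.0129,.22],111.2))
E
```

```text
cam in tool [ 0.00044313 -0.06915039 -0.14950252] axis [-3.96389712e-04  2.53147652e-01  9.67427573e-01]
-66.2937929062284
(array([-0.8546, -0.835 ,  0.0292]), array([0.0001, 0.0009, 0.0418]))
```

Request:
{"fn": "play_rows", "kwargs": {
  "rows": [
    [[-0.855, -0.835, 0.03], [0, 0, 0.04], 1],
    [[-0.855, -0.835, 0.03], [0, 0, 0.04], 1],
    [[-0.855, -0.835, 0.03], [0, 0, 0.04], 1],
    [[-0.855, -0.835, 0.03], [0, 0, 0.04], 1],
    [[-0.855, -0.835, 0.03], [0, 0, 0.04], 1],
    [[-0.855, -0.835, 0.03], [0, 0, 0.04], 1],
    [[-0.855, -0.835, 0.03], [0, 0, 0.04], 1],
    [[-0.855, -0.835, 0.03], [0, 0, 0.04], 1],
    [[-0.855, -0.835, 0.03], [0, 0, 0.04], 1],
    [[-0.855, -0.835, 0.03], [0, 0, 0.04], 1]
  ],
  "newtons": 8
}}

```text
clock: 1.2
position: [0.4276, -0.1026, 0.2224]
ee_rot: [-2.593, 1.773, -0.001]
force: [2.2, -0.2, 0.1]
width: 1.001
```

```bash
python3 - <<'E'
from h import *
print(plan([.4616,-.0129,.22],111.2),arm.observe()["position"])
E
```

```text
(array([-0.1424, -0.1285,  0.0047]), array([-0.0004, -0.0005,  0.0015])) [ 0.42757653 -0.10256358  0.22236977]
```

Request:
{"fn": "play_rows", "kwargs": {
  "rows": [
    [[-0.142, -0.128, 0], [0, 0, 0], -0.26],
    [[-0.142, -0.128, 0], [0, 0, 0], -0.26],
    [[-0.142, -0.128, 0], [0, 0, 0], -0.26],
    [[-0.142, -0.128, 0], [0, 0, 0], -0.26],
    [[-0.142, -0.128, 0], [0, 0, 0], -0.26]
  ]
}}

```text
clock: 1.7
position: [0.4607, -0.0162, 0.222]
ee_rot: [2.592, -1.774, -0.0]
force: [-0.3, 0.0, -0.7]
width: 0.614
```

```bash
python3 - <<'E'
from h import *
print(plan([.4616,-.0129,.22],111.2),arm.observe()["position"])
c=cal("wrist");im,d=eyes.get_image("wrist");cv2.imwrite("pics/c.png",im[:,:,::-1])
import pickle;pickle.dump(c,open("c.pkl","wb"))
E
```

```text
(array([-0.0056, -0.0042,  0.0039]), array([ 0.0009, -0.0003,  0.0005])) [ 0.46067052 -0.01623926  0.22195441]
```

View pics/c.png

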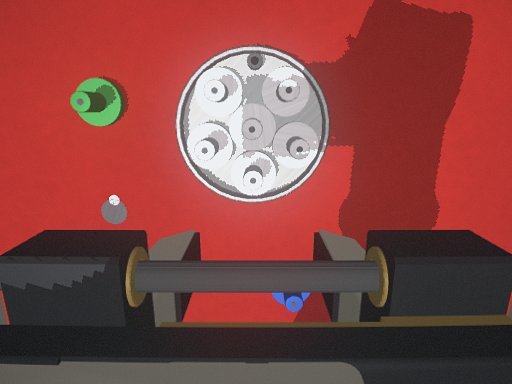

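```bash
python3 - <<'E'
import cv2
im=cv2.imread("pics/c.png");cv2.imwrite("pics/d.png",cv2.resize(im[40:210,170:340],None,fx=3.5,fy=3.5,interpolation=2))
E
```

```text
(no output)
```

View pics/d.png

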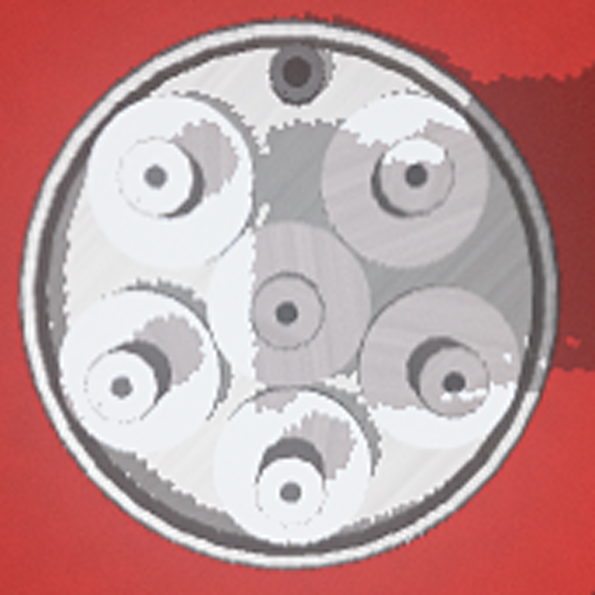

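The crop shows all six stub tops with centre dots, plus the bolt head at (297,72) of the crop, between upper-left blank3 and upper-right blank2.

```bash
python3 - <<'E'
from h import *
import pickle
c=pickle.load(open("c.pkl","rb"))
g=lambda x,y:(170+(x+.5)/3.5-.5,40+(y+.5)/3.5-.5)
P=[p2w(c,*g(*q),.022)[:2] for q in [(20,298),(557,290),(297,19),(292,567),(100,99),(470,97),(105,492),(486,492)]]
el=np.linalg.lstsq(np.c_[2*np.array(P),np.ones(8)],(np.array(P)**2).sum(1),rcond=None)[0]
t=el[:2];print("tin",t,"r",np.sqrt(el[2]+t@t))
for k,q in {2:(415,175),3:(155,176),4:(121,386),5:(290,491),6:(455,382),1:(286,313)}.items():
    w=p2w(c,*g(*q),.050)[:2];r=w-t;print(k,np.round(w,4),np.hypot(*r).round(4),np.degrees(np.arctan2(r[1],r[0])).round(1)%360)
w=p2w(c,*g(297,72),.014)[:2];r=w-t;print("bolt",w,np.hypot(*r),np.degrees(np.arctan2(r[1],r[0])))
E
```

```text
tin [0.50686871 0.00564125] r 0.07749241454764444
2 [ 0.552  -0.0119] 0.0484 338.7
3 [0.5275 0.0505] 0.0494 65.3
4 [0.4732 0.041 ] 0.0489 133.6
5 [ 0.4627 -0.0117] 0.0474 201.4
6 [ 0.5066 -0.0423] 0.0479 269.7
1 [0.5072 0.0065] 0.001 71.3
bolt [0.568664   0.02737223] 0.06550490430786607 19.37476728285075
```

```bash
python3 - <<'E'
from h import *
print(plan([.4622,-.0123,.028],111.3),arm.observe())
E
```

```text
(array([-0.0069, -0.0062,  0.388 ]), array([ 0.0008, -0.0004, -0.002 ])) {'clock': 1.75, 'joints': array([ 0.20190969,  0.20636723, -0.33055459,  1.95108405,  0.07995112,
        0.99715186, -1.36671146]), 'dq': array([ 0.00673431, -0.00109198, -0.00038247, -0.00030569, -0.0014507 ,
       -0.00069987, -0.00232236]), 'joint_efforts': array([-8.18074085e-01, -4.48117840e+01, -2.28225544e+00, -2.92882651e+01,
       -7.36652571e-02, -8.72679823e-02,  8.51544348e-03]), 'position': array([ 0.46065736, -0.01652454,  0.22200219]), 'ee_rot': array([ 2.59117451e+00, -1.77480276e+00, -1.86733800e-04]), 'force': array([-0.47946135, -0.45974249, -0.15864563]), 'ft_torque': array([-0.00231563, -0.04994636, -0.0167798 ]), 'width': 0.5695835551503546}
```

Request:
{"fn": "play_rows", "kwargs": {
  "rows": [
    [[-0.007, -0.006, 0.1], [0, 0, 0], -0.26],
    [[-0.007, -0.006, 0.2], [0, 0, 0], -0.26],
    [[-0.007, -0.006, 0.28], [0, 0, 0], -0.26],
    [[-0.007, -0.006, 0.28], [0, 0, 0], -0.26],
    [[-0.007, -0.006, 0.33], [0, 0, 0], -0.26],
    [[-0.007, -0.006, 0.36], [0, 0, 0], -0.26],
    [[-0.007, -0.006, 0.388], [0, 0, 0], -0.26],
    [[-0.007, -0.006, 0.388], [0, 0, 0], -0.26]
  ]
}}

```text
clock: 2.55
position: [0.4628, -0.0117, 0.0288]
ee_rot: [2.592, -1.774, 0.0]
force: [1.1, 0.2, 0.2]
width: 0.37
```

```bash
python3 - <<'E'
from h import *
print(plan([.4622,-.0123,.026],111.3),arm.observe()["position"],arm.observe()["force"])
im,d=eyes.get_image("wrist");cv2.imwrite("pics/e.png",im[:,:,::-1])
E
```

```text
(array([0.0006, 0.0015, 0.0055]), array([ 0.0006, -0.0005, -0.0015])) [ 0.4628088  -0.01173028  0.02876008] [1.14086978 0.23430324 0.18635177]
```

View pics/e.png

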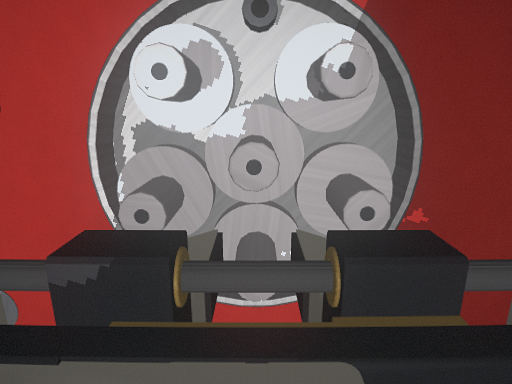

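Request:
{"fn": "play_rows", "kwargs": {
  "rows": [
    [[0, 0, 0.004], [0, 0, 0], -1],
    [[0, 0, 0.004], [0, 0, 0], -1],
    [[0, 0, 0.004], [0, 0, 0], -1],
    [[0, 0, 0.004], [0, 0, 0], -1],
    [[0, 0, 0.004], [0, 0, 0], -1]
  ],
  "newtons": 8
}}

```text
clock: 3.1
position: [0.4633, -0.0109, 0.0271]
ee_rot: [-2.593, 1.773, -0.002]
force: [0.3, -1.6, 8.3]
width: 0.212
```

```bash
cat >> h.py <<'E'
def arc(n_from,n_to,step,rr=.0488,z=.026,tin=np.array([.5066,.0050])):
    """rows along arc from current pose; angle list deg"""
    s=arm.observe();p=s["position"];r=p[:2]-tin
    a0=np.degrees(np.arctan2(r[1],r[0]))%360
    print("now ang",a0,"r",np.hypot(*r),"F",np.round(s["force"],1),"z",p[2],"w",s["width"]*92)
    for a in np.arange(n_from,n_to+np.sign(step)*.01,step):
        q=tin+rr*np.array([np.cos(np.radians(a)),np.sin(np.radians(a))])
        sh,tv=plan([*q,z],a-90,s=s); print(a,[np.round(sh,3).tolist(),np.round(tv,3).tolist()])
E
python3 - <<'E'
from h import *
arc(198,180,-3)
E
```

```text
now ang 200.21350029362068 r 0.046112430967622194 F [ 0.3 -1.6  8.3] z 0.0271363140191119 w 19.52461361651485
198.0 [[-0.004, 0.005, 0.002], [-0.001, -0.001, 0.055]]
195.0 [[-0.009, 0.005, 0.002], [-0.001, -0.001, 0.105]]
192.0 [[-0.014, 0.004, 0.002], [-0.001, -0.001, 0.155]]
189.0 [[-0.019, 0.003, 0.002], [-0.001, -0.001, 0.205]]
186.0 [[-0.024, 0.002, 0.002], [-0.001, -0.001, 0.255]]
183.0 [[-0.029, 0.0, 0.002], [-0.001, -0.001, 0.305]]
180.0 [[-0.034, -0.001, 0.002], [-0.001, -0.001, 0.355]]
```

Request:
{"fn": "play_rows", "kwargs": {
  "rows": [
    [[0, 0, -0.003], [0, 0, 0], -1],
    [[0, 0, -0.003], [0, 0, 0], -1]
  ]
}}

```text
clock: 3.3
position: [0.4628, -0.0107, 0.028]
ee_rot: [-2.594, 1.772, -0.0]
force: [0.3, 0.0, -0.6]
width: 0.214
```

```bash
sed -i 's/rr=.0488,z=.026,tin=np.array(\[.5066,.0050\])/rr=.0468,z=.0285,tin=np.array([.5067,.0053])/' h.py
python3 - <<'E'
from h import *
arc(198,180,-3)
E
```

```text
now ang 199.97267138885647 r 0.046757958540549496 F [ 0.3  0.  -0.6] z 0.028020610880330504 w 19.656516975085413
198.0 [[-0.003, -0.0, -0.001], [-0.0, -0.0, 0.055]]
195.0 [[-0.008, -0.0, -0.001], [-0.0, -0.0, 0.105]]
192.0 [[-0.013, -0.001, -0.001], [-0.0, -0.0, 0.155]]
189.0 [[-0.018, -0.002, -0.001], [-0.0, -0.0, 0.205]]
186.0 [[-0.022, -0.003, -0.001], [-0.0, -0.0, 0.255]]
183.0 [[-0.027, -0.005, -0.001], [-0.0, -0.0, 0.305]]
180.0 [[-0.032, -0.006, -0.001], [-0.0, -0.0, 0.355]]
```

Request:
{"fn": "play_rows", "kwargs": {
  "rows": [
    [[-0.003, 0, 0], [0, 0, 0.055], -1],
    [[-0.005, 0, 0], [0, 0, 0.08], -1],
    [[-0.008, 0, 0], [0, 0, 0.105], -1],
    [[-0.01, 0, 0], [0, 0, 0.13], -1],
    [[-0.013, -0.001, 0], [0, 0, 0.155], -1],
    [[-0.018, -0.002, 0], [0, 0, 0.205], -1],
    [[-0.022, -0.003, 0], [0, 0, 0.255], -1]
  ]
}}

```text
clock: 4.0
position: [0.46, 0.0002, 0.0276]
ee_rot: [2.332, -2.105, -0.0]
force: [-0.0, -0.4, -0.1]
width: 0.216
```

```bash
python3 - <<'E'
from h import *
arc(184,164,-2)
E
```

```text
now ang 186.26013948981415 r 0.04699305407955342 F [-0.  -0.4 -0.1] z 0.027640576577514932 w 19.896822574090546
184.0 [[-0.004, -0.0, -0.002], [0.0, -0.0, 0.031]]
182.0 [[-0.007, -0.001, -0.002], [0.0, -0.0, 0.064]]
180.0 [[-0.01, -0.001, -0.002], [0.0, -0.0, 0.097]]
178.0 [[-0.014, -0.001, -0.002], [0.0, -0.0, 0.131]]
176.0 [[-0.017, -0.002, -0.002], [0.0, -0.0, 0.164]]
174.0 [[-0.02, -0.002, -0.002], [0.0, -0.0, 0.197]]
172.0 [[-0.023, -0.003, -0.002], [0.0, -0.0, 0.231]]
170.0 [[-0.026, -0.004, -0.002], [0.0, -0.0, 0.264]]
168.0 [[-0.029, -0.005, -0.002], [0.0, -0.0, 0.297]]
166.0 [[-0.032, -0.006, -0.002], [0.0, -0.0, 0.331]]
164.0 [[-0.036, -0.007, -0.002], [0.0, -0.0, 0.364]]
```

Request:
{"fn": "play_rows", "kwargs": {
  "rows": [
    [[-0.004, 0, 0], [0, 0, 0.031], -1],
    [[-0.007, -0.001, 0], [0, 0, 0.064], -1],
    [[-0.01, -0.001, 0], [0, 0, 0.097], -1],
    [[-0.014, -0.001, 0], [0, 0, 0.131], -1],
    [[-0.017, -0.002, 0], [0, 0, 0.164], -1],
    [[-0.02, -0.002, 0], [0, 0, 0.197], -1]
  ]
}}

```text
clock: 4.6
position: [0.4599, 0.0101, 0.0276]
ee_rot: [2.102, -2.334, -0.0]
force: [-0.4, -1.2, -1.6]
width: 0.215
```

```bash
python3 - <<'E'
from h import *
arc(173,161,-1)
im,d=eyes.get_image("top");crop(im,210,165,85,80,7,"pics/f.png")
E
```

```text
now ang 174.0962448301514 r 0.047088378267007215 F [-0.4 -1.2 -1.6] z 0.027627175978777615 w 19.786262327063252
173.0 [[-0.002, -0.001, -0.002], [0.0, -0.0, 0.017]]
172.0 [[-0.003, -0.001, -0.002], [0.0, -0.0, 0.034]]
171.0 [[-0.005, -0.001, -0.002], [0.0, -0.0, 0.05]]
170.0 [[-0.007, -0.001, -0.002], [0.0, -0.0, 0.067]]
169.0 [[-0.008, -0.001, -0.002], [0.0, -0.0, 0.084]]
168.0 [[-0.01, -0.001, -0.002], [0.0, -0.0, 0.1]]
167.0 [[-0.012, -0.001, -0.002], [0.0, -0.0, 0.117]]
166.0 [[-0.013, -0.002, -0.002], [0.0, -0.0, 0.134]]
165.0 [[-0.015, -0.002, -0.002], [0.0, -0.0, 0.15]]
164.0 [[-0.016, -0.002, -0.002], [0.0, -0.0, 0.167]]
163.0 [[-0.018, -0.002, -0.002], [0.0, -0.0, 0.184]]
162.0 [[-0.02, -0.003, -0.002], [0.0, -0.0, 0.2]]
161.0 [[-0.021, -0.003, -0.002], [0.0, -0.0, 0.217]]
```

View pics/f.png

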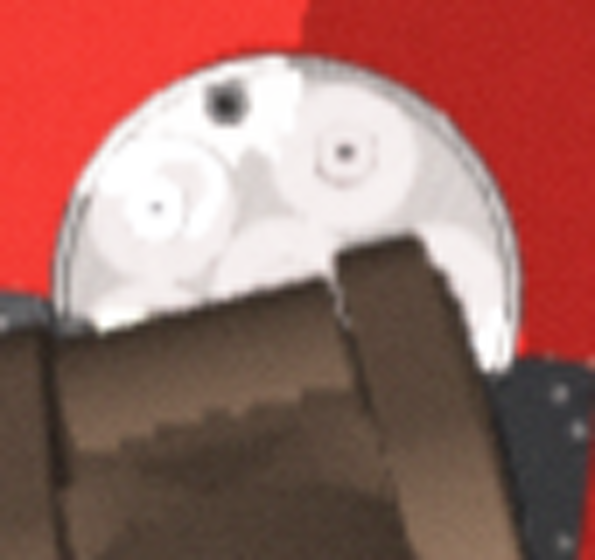

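Request:
{"fn": "play_rows", "kwargs": {
  "rows": [
    [[-0.002, 0, 0], [0, 0, 0.017], -1],
    [[-0.003, -0.001, 0], [0, 0, 0.034], -1],
    [[-0.005, -0.001, 0], [0, 0, 0.05], -1],
    [[-0.007, -0.001, 0], [0, 0, 0.067], -1],
    [[-0.008, -0.001, 0], [0, 0, 0.084], -1],
    [[-0.01, -0.001, 0], [0, 0, 0.1], -1]
  ]
}}

```text
clock: 5.25
position: [0.461, 0.015, 0.0277]
ee_rot: [1.979, -2.44, 0.0]
force: [-0.9, -1.7, -1.4]
width: 0.209
```

```bash
python3 - <<'E'
from h import *
arc(167,157,-1)
im,d=eyes.get_image("top");crop(im,210,165,85,80,7,"pics/g.png")
E
```

```text
now ang 168.03827764488597 r 0.04671170352575071 F [-0.9 -1.7 -1.4] z 0.02766097541539298 w 19.2725549517446
167.0 [[-0.002, 0.0, -0.002], [0.0, -0.0, 0.018]]
166.0 [[-0.003, 0.0, -0.002], [-0.0, -0.0, 0.035]]
165.0 [[-0.005, 0.0, -0.002], [-0.0, -0.0, 0.052]]
164.0 [[-0.007, -0.0, -0.002], [-0.0, -0.0, 0.068]]
163.0 [[-0.008, -0.0, -0.002], [-0.0, -0.0, 0.085]]
162.0 [[-0.01, -0.0, -0.002], [-0.0, -0.0, 0.102]]
161.0 [[-0.012, -0.0, -0.002], [-0.0, -0.0, 0.118]]
160.0 [[-0.013, -0.001, -0.002], [-0.0, -0.0, 0.135]]
159.0 [[-0.015, -0.001, -0.002], [-0.0, -0.0, 0.152]]
158.0 [[-0.016, -0.001, -0.002], [-0.0, -0.0, 0.168]]
157.0 [[-0.018, -0.002, -0.002], [-0.0, -0.0, 0.185]]
```

View pics/g.png

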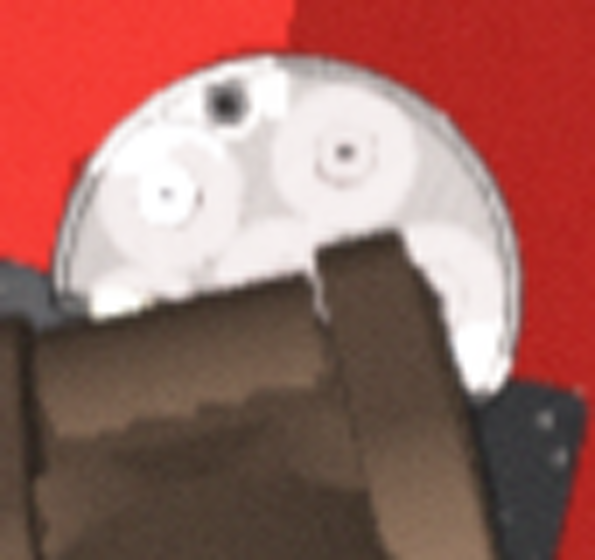

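Request:
{"fn": "play_rows", "kwargs": {
  "rows": [
    [[-0.002, 0, 0], [0, 0, 0.018], -1],
    [[-0.003, 0, 0], [0, 0, 0.035], -1],
    [[-0.005, 0, 0], [0, 0, 0.052], -1],
    [[-0.005, 0, 0], [0, 0, 0.052], -1]
  ]
}}

```text
clock: 5.7
position: [0.4615, 0.0177, 0.0277]
ee_rot: [-1.913, 2.492, -0.0]
force: [0.3, -1.4, -1.3]
width: 0.214
```

```bash
python3 - <<'E'
from h import *
arc(164,157,-1)
E
```

```text
now ang 164.66430207746723 r 0.04683961881228258 F [ 0.3 -1.4 -1.3] z 0.027691621072484417 w 19.715614825579134
164.0 [[-0.001, -0.0, -0.002], [-0.0, 0.0, 0.017]]
163.0 [[-0.003, -0.0, -0.002], [-0.0, 0.0, 0.034]]
162.0 [[-0.004, -0.0, -0.002], [-0.0, 0.0, 0.05]]
161.0 [[-0.006, -0.0, -0.002], [-0.0, 0.0, 0.067]]
160.0 [[-0.008, -0.0, -0.002], [-0.0, 0.0, 0.084]]
159.0 [[-0.009, -0.001, -0.002], [-0.0, 0.0, 0.1]]
158.0 [[-0.011, -0.001, -0.002], [-0.0, 0.0, 0.117]]
157.0 [[-0.012, -0.001, -0.002], [-0.0, 0.0, 0.134]]
```

Request:
{"fn": "play_rows", "kwargs": {
  "rows": [
    [[-0.002, 0, 0], [0, 0, 0.017], -1],
    [[-0.003, 0, 0], [0, 0, 0.034], -1],
    [[-0.003, 0, 0], [0, 0, 0.034], -1]
  ]
}}

```text
clock: 6.0
position: [0.4617, 0.019, 0.0276]
ee_rot: [1.868, -2.525, -0.0]
force: [-0.9, -1.3, -0.4]
width: 0.219
```

```bash
python3 - <<'E'
from h import *
arc(162,157,-1)
im,d=eyes.get_image("top");crop(im,210,165,85,80,7,"pics/h.png")
E
```

```text
now ang 163.13360207565376 r 0.047069914143796826 F [-0.9 -1.3 -0.4] z 0.02761511668478856 w 20.159686824395852
162.0 [[-0.002, -0.001, -0.002], [0.0, -0.0, 0.016]]
161.0 [[-0.004, -0.001, -0.002], [0.0, -0.0, 0.033]]
160.0 [[-0.005, -0.001, -0.002], [0.0, -0.0, 0.05]]
159.0 [[-0.007, -0.001, -0.002], [0.0, -0.0, 0.066]]
158.0 [[-0.008, -0.001, -0.002], [0.0, -0.0, 0.083]]
157.0 [[-0.01, -0.001, -0.002], [0.0, -0.0, 0.1]]
```

View pics/h.png

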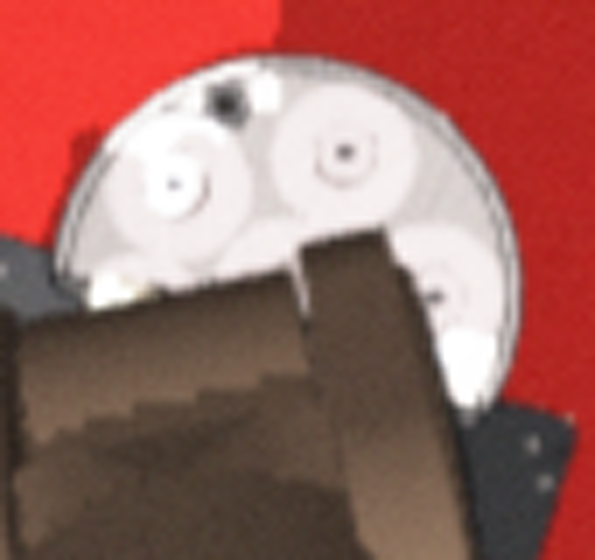

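Request:
{"fn": "play_rows", "kwargs": {
  "rows": [
    [[-0.002, 0, 0], [0, 0, 0.016], -1],
    [[-0.003, -0.001, 0], [0, 0, 0.025], -1],
    [[-0.003, -0.001, 0], [0, 0, 0.025], -1]
  ]
}}

```text
clock: 6.35
position: [0.4616, 0.0196, 0.0274]
ee_rot: [1.833, -2.549, -0.001]
force: [-2.9, -3.7, 0.9]
width: 0.216
```

Request:
{"fn": "play_rows", "kwargs": {
  "rows": [
    [[-0.001, 0, 0], [0, 0, 0.01], -1],
    [[-0.002, 0, 0], [0, 0, 0.02], -1],
    [[-0.002, 0, 0], [0, 0, 0.02], -1]
  ]
}}

```text
clock: 6.65
position: [0.4614, 0.02, 0.0274]
ee_rot: [1.805, -2.567, -0.001]
force: [-5.5, -5.5, 2.1]
width: 0.217
```

Request:
{"fn": "play_rows", "kwargs": {
  "rows": [
    [[0.003, 0, 0], [0, 0, 0], -1],
    [[0.003, 0, 0], [0, 0, 0], -0.4],
    [[0.003, 0, 0], [0, 0, 0], -0.4],
    [[0.003, 0, -0.01], [0, 0, 0], -0.4],
    [[0.003, 0, -0.06], [0, 0, 0], -0.4],
    [[0.003, 0, -0.16], [0, 0, 0], -0.4],
    [[0.003, 0, -0.26], [0, 0, 0], -0.4],
    [[0.003, 0, -0.34], [0, 0, 0], -0.4],
    [[0.003, 0, -0.34], [0, 0, 0], -0.4]
  ]
}}

```text
clock: 7.55
position: [0.4661, 0.0206, 0.2036]
ee_rot: [-1.804, 2.56, -0.008]
force: [0.9, 0.2, -0.8]
width: 0.302
```

```bash
python3 - <<'E'
from h import *
import pickle
print(arm.observe()["position"],arm.observe()["width"]*92)
c=cal("wrist");im,d=eyes.get_image("wrist");cv2.imwrite("pics/i.png",im[:,:,::-1])
pickle.dump(c,open("c.pkl","wb"))
E
```

```text
[0.46613723 0.0205898  0.20361208] 27.740743008733443
```

View pics/i.png

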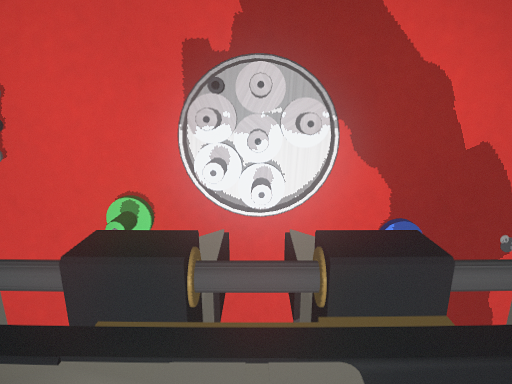

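```bash
python3 - <<'E'
import cv2
im=cv2.imread("pics/i.png");cv2.imwrite("pics/j.png",cv2.resize(im[50:220,175:345],None,fx=3.5,fy=3.5,interpolation=2))
E
```

```text
(no output)
```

View pics/j.png

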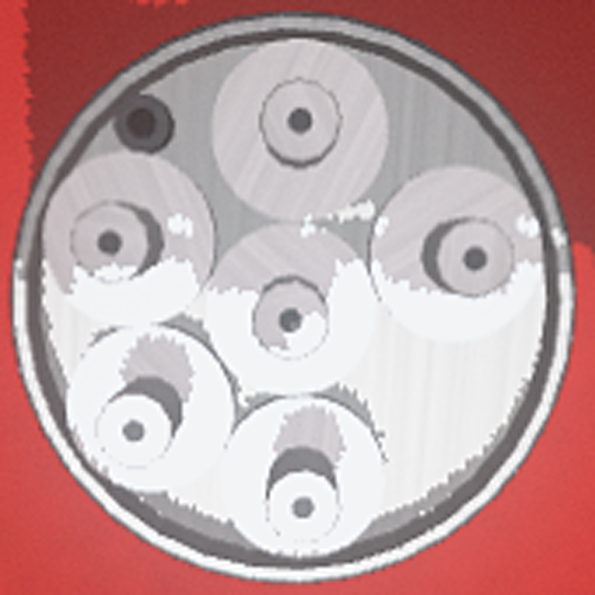

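```bash
cat > m.py <<'E'
from h import *
import pickle,sys
def meas(c,g,ring,bl,bolt=None):
    P=np.array([p2w(c,*g(*q),.022)[:2] for q in ring])
    el=np.linalg.lstsq(np.c_[2*P,np.ones(len(P))],(P**2).sum(1),rcond=None)[0]
    t=el[:2];print("tin",t,"r",np.sqrt(el[2]+t@t))
    W={}
    for k,q in bl.items():
        w=p2w(c,*g(*q),.050)[:2];r=w-t;W[k]=w;print(k,np.round(w,4),np.hypot(*r).round(4),np.degrees(np.arctan2(r[1],r[0])).round(1)%360)
    if bolt:
        w=p2w(c,*g(*bolt),.014)[:2];r=w-t;print("bolt",w,np.hypot(*r),np.degrees(np.arctan2(r[1],r[0])))
    ks=list(W)
    print({(a,b):round(1000*float(np.linalg.norm(W[a]-W[b])),1) for i,a in enumerate(ks) for b in ks[i+1:] if np.linalg.norm(W[a]-W[b])<.06})
    return t,W
E
python3 - <<'E'
from m import *
c=pickle.load(open("c.pkl","rb"))
g=lambda x,y:(175+(x+.5)/3.5-.5,50+(y+.5)/3.5-.5)
meas(c,g,[(12,298),(574,290),(292,13),(300,580),(97,95),(490,95),(85,485),(510,485)],{1:(289,320),2:(300,121),3:(109,242),4:(134,430),5:(302,507),6:(475,259)},(144,124))
E
```

```text
tin [0.50690925 0.00545092] r 0.07729257715960137
1 [0.5075 0.0067] 0.0014 63.0
2 [ 0.5518 -0.012 ] 0.0482 338.7
3 [0.5408 0.0423] 0.0501 47.4
4 [0.4946 0.0538] 0.0499 104.3
5 [0.4607 0.0198] 0.0483 162.8
6 [ 0.5061 -0.0421] 0.0475 269.1
bolt [0.56806136 0.02705535] 0.06485623435954602 19.457814049647638
{(1, 2): 48.1, (1, 3): 48.8, (1, 4): 48.9, (1, 5): 48.6, (1, 6): 48.8, (2, 3): 55.5, (2, 6): 54.7, (3, 4): 47.6, (4, 5): 47.9}
```

```bash
python3 - <<'E'
from h import *
print(arm.observe()["joints"],yaw(),plan([.5061,-.0421,.1],-0.9))
E
```

```text
[-0.0972289   0.21234021 -0.07267469  1.99370729  0.01922395  0.9290087
 -2.09369954] -109.66486628205179 (array([ 0.0905, -0.1186,  0.2024]), array([-0.0032,  0.0066,  1.1872]))
```

Request:
{"fn": "play_rows", "kwargs": {
  "rows": [
    [[0.09, -0.118, 0], [0, 0, -1], -0.3],
    [[0.09, -0.118, 0], [0, 0, -1], -0.3],
    [[0.09, -0.118, 0], [0, 0, -1], -0.3],
    [[0.09, -0.118, 0], [0, 0, -1], -0.3],
    [[0.09, -0.118, 0], [0, 0, -1], -0.3],
    [[0.09, -0.118, 0], [0, 0, -1], -0.3],
    [[0.09, -0.118, 0], [0, 0, -1], -0.3],
    [[0.09, -0.118, 0], [0, 0, -1], -0.3]
  ]
}}

```text
clock: 8.4
position: [0.5025, -0.0423, 0.1967]
ee_rot: [2.853, -1.315, -0.002]
force: [-0.0, -0.6, 0.2]
width: 0.348
```

```bash
python3 - <<'E'
from h import *
R0=Rdown(0)
s=arm.observe();R0=Rn.from_rotvec(s["ee_rot"]).as_matrix()
print(yaw(),s["position"],R0.T@(np.array([.5061,-.0421,.0285])-s["position"])/.5,Rn.from_matrix(R0.T@Rdown(np.radians(-0.9))).as_rotvec()/np.radians(60))
E
```

```text
-49.50435403328011 [ 0.50250923 -0.04230019  0.19674497] [ 0.0048009  -0.00604183  0.33647831] [ 3.22860373e-04  1.56348758e-03 -8.10071788e-01]
```

Request:
{"fn": "play_rows", "kwargs": {
  "rows": [
    [[0.005, -0.006, 0.1], [0, 0, -0.81], -0.3],
    [[0.005, -0.006, 0.2], [0, 0, -0.81], -0.3],
    [[0.005, -0.006, 0.23], [0, 0, -0.81], -0.3],
    [[0.005, -0.006, 0.23], [0, 0, -0.81], -0.3],
    [[0.005, -0.006, 0.23], [0, 0, -0.81], -0.3],
    [[0.005, -0.006, 0.23], [0, 0, -0.81], -0.3],
    [[0.005, -0.006, 0.23], [0, 0, -0.81], -0.3]
  ]
}}

```text
clock: 9.1
position: [0.5065, -0.0424, 0.082]
ee_rot: [-3.141, 0.033, 0.002]
force: [0.0, 0.6, -0.3]
width: 0.35
```

```bash
python3 - <<'E'
from h import *
s=arm.observe()
print(yaw(),s["position"],s["width"]*92,plan([.5061,-.0421,.0285],-0.9))
im,d=eyes.get_image("wrist");cv2.imwrite("pics/k.png",im[:,:,::-1])
E
```

```text
-1.2040490909942454 [ 0.50649677 -0.042397    0.08202263] 32.21609529603309 (array([-0.0007, -0.0005,  0.107 ]), array([-0.0004,  0.0011, -0.0051]))
```

View pics/k.png

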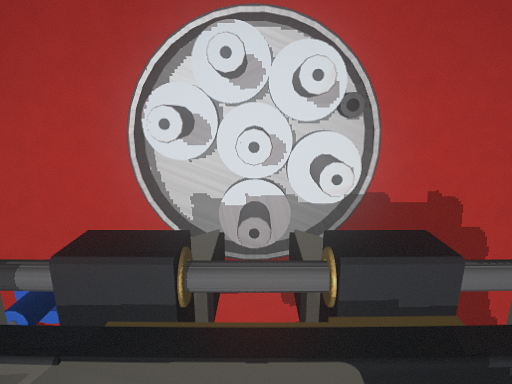

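Request:
{"fn": "play_rows", "kwargs": {
  "rows": [
    [[-0.001, 0, 0.04], [0, 0, 0], -0.3],
    [[-0.001, 0, 0.08], [0, 0, 0], -0.3],
    [[-0.001, 0, 0.107], [0, 0, 0], -0.3],
    [[-0.001, 0, 0.107], [0, 0, 0], -0.3],
    [[-0.001, 0, 0.107], [0, 0, 0], -1],
    [[-0.001, 0, 0.107], [0, 0, 0], -1],
    [[-0.001, 0, 0.107], [0, 0, 0], -1],
    [[-0.001, 0, 0.107], [0, 0, 0], -1]
  ]
}}

```text
clock: 9.95
position: [0.507, -0.0424, 0.0299]
ee_rot: [3.141, -0.03, 0.002]
force: [0.1, 0.9, 3.5]
width: 0.217
```

```bash
python3 - <<'E'
from h import *
s=arm.observe()
r=s["position"][:2]-[.5067,.0053]; 
arc(271,295,2,rr=np.hypot(*r))
E
```

```text
now ang 270.35215351584384 r 0.04773048053700644 F [0.1 0.9 3.5] z 0.029899427986728892 w 20.005583489313157
271.0 [[0.001, -0.0, 0.003], [0.0, -0.001, -0.035]]
273.0 [[0.004, -0.0, 0.003], [0.0, -0.001, -0.068]]
275.0 [[0.008, -0.0, 0.003], [0.0, -0.001, -0.102]]
277.0 [[0.011, -0.001, 0.003], [0.0, -0.001, -0.135]]
279.0 [[0.014, -0.002, 0.003], [0.0, -0.001, -0.168]]
281.0 [[0.018, -0.002, 0.003], [0.0, -0.001, -0.202]]
283.0 [[0.021, -0.003, 0.003], [0.0, -0.001, -0.235]]
285.0 [[0.024, -0.004, 0.003], [0.0, -0.001, -0.268]]
287.0 [[0.027, -0.005, 0.003], [0.0, -0.001, -0.302]]
289.0 [[0.03, -0.006, 0.003], [0.0, -0.001, -0.335]]
291.0 [[0.034, -0.007, 0.003], [0.0, -0.001, -0.368]]
293.0 [[0.037, -0.008, 0.003], [0.0, -0.001, -0.402]]
295.0 [[0.04, -0.01, 0.003], [0.0, -0.001, -0.435]]
```

Request:
{"fn": "play_rows", "kwargs": {
  "rows": [
    [[0.001, 0, 0], [0, 0, -0.035], -1],
    [[0.004, 0, -0.001], [0, 0, -0.068], -1],
    [[0.008, 0, -0.001], [0, 0, -0.102], -1],
    [[0.011, -0.001, -0.001], [0, 0, -0.135], -1],
    [[0.014, -0.002, -0.001], [0, 0, -0.168], -1],
    [[0.018, -0.002, -0.001], [0, 0, -0.202], -1],
    [[0.021, -0.003, -0.001], [0, 0, -0.235], -1]
  ]
}}

```text
clock: 10.65
position: [0.5171, -0.0413, 0.0299]
ee_rot: [3.121, 0.36, -0.0]
force: [-2.0, -1.4, 5.6]
width: 0.216
```

```bash
python3 - <<'E'
from h import *
s=arm.observe()
arc(285,297,1,rr=.0477)
E
```

```text
now ang 282.6166733496091 r 0.047750557282546825 F [-2.  -1.4  5.6] z 0.029861968310283687 w 19.897431514903356
285.0 [[0.004, -0.0, 0.003], [0.0, 0.0, -0.03]]
286.0 [[0.006, -0.0, 0.003], [0.0, 0.0, -0.047]]
287.0 [[0.007, -0.0, 0.003], [0.0, 0.0, -0.064]]
288.0 [[0.009, -0.0, 0.003], [0.0, 0.0, -0.08]]
289.0 [[0.011, -0.001, 0.003], [0.0, 0.0, -0.097]]
290.0 [[0.012, -0.001, 0.003], [0.0, 0.0, -0.114]]
291.0 [[0.014, -0.001, 0.003], [0.0, 0.0, -0.13]]
292.0 [[0.016, -0.001, 0.003], [0.0, 0.0, -0.147]]
293.0 [[0.017, -0.002, 0.003], [0.0, 0.0, -0.164]]
294.0 [[0.019, -0.002, 0.003], [0.0, 0.0, -0.18]]
295.0 [[0.02, -0.002, 0.003], [0.0, 0.0, -0.197]]
296.0 [[0.022, -0.002, 0.003], [0.0, 0.0, -0.214]]
297.0 [[0.024, -0.003, 0.003], [0.0, 0.0, -0.23]]
```

Request:
{"fn": "play_rows", "kwargs": {
  "rows": [
    [[0.002, 0, -0.002], [0, 0, -0.015], -1],
    [[0.004, 0, -0.002], [0, 0, -0.03], -1],
    [[0.006, 0, -0.002], [0, 0, -0.047], -1],
    [[0.008, 0, -0.002], [0, 0, -0.064], -1],
    [[0.009, 0, -0.002], [0, 0, -0.08], -1]
  ]
}}

```text
clock: 11.15
position: [0.5213, -0.0401, 0.0305]
ee_rot: [-3.103, -0.489, 0.0]
force: [-0.9, -0.7, -1.1]
width: 0.218
```

```bash
python3 - <<'E'
from h import *
s=arm.observe()
arc(288,299,1,rr=.0477)
im,d=eyes.get_image("top");crop(im,210,165,85,80,7,"pics/l.png")
E
```

```text
now ang 287.8666155616741 r 0.04765738072713339 F [-0.9 -0.7 -1.1] z 0.030530611136445163 w 20.040046543815574
288.0 [[0.0, 0.0, 0.004], [-0.0, 0.0, -0.002]]
289.0 [[0.002, 0.0, 0.004], [-0.0, 0.0, -0.018]]
290.0 [[0.004, 0.0, 0.004], [-0.0, 0.0, -0.035]]
291.0 [[0.005, -0.0, 0.004], [-0.0, 0.0, -0.052]]
292.0 [[0.007, -0.0, 0.004], [-0.0, 0.0, -0.068]]
293.0 [[0.008, -0.0, 0.004], [-0.0, 0.0, -0.085]]
294.0 [[0.01, -0.0, 0.004], [-0.0, 0.0, -0.102]]
295.0 [[0.012, -0.001, 0.004], [-0.0, 0.0, -0.118]]
296.0 [[0.014, -0.001, 0.004], [-0.0, 0.0, -0.135]]
297.0 [[0.015, -0.001, 0.004], [-0.0, 0.0, -0.152]]
298.0 [[0.017, -0.001, 0.004], [-0.0, 0.0, -0.168]]
299.0 [[0.018, -0.002, 0.004], [-0.0, 0.0, -0.185]]
```

View pics/l.png

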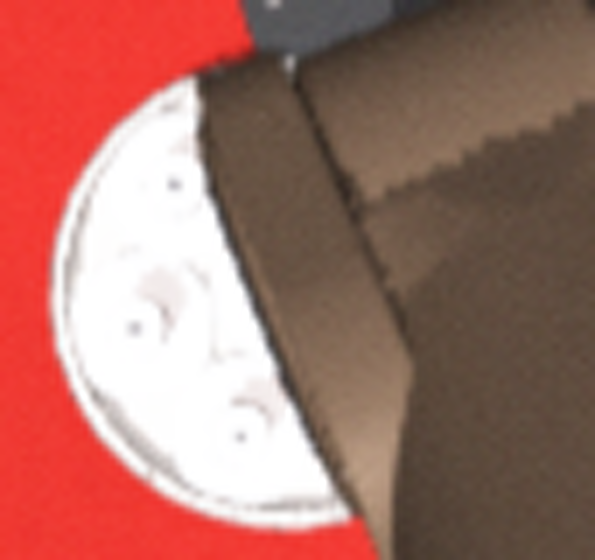

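Request:
{"fn": "play_rows", "kwargs": {
  "rows": [
    [[0.001, 0, 0], [0, 0, -0.01], -1],
    [[0.002, 0, 0], [0, 0, -0.018], -1],
    [[0.004, 0, 0], [0, 0, -0.035], -1],
    [[0.004, 0, 0], [0, 0, -0.035], -1]
  ]
}}

```text
clock: 11.6
position: [0.5233, -0.0395, 0.0307]
ee_rot: [3.094, 0.545, 0.0]
force: [-0.2, -0.0, -0.8]
width: 0.217
```

Request:
{"fn": "play_rows", "kwargs": {
  "rows": [
    [[0.001, 0, 0], [0, 0, -0.01], -1],
    [[0.002, 0, 0], [0, 0, -0.018], -1],
    [[0.002, 0, 0], [0, 0, -0.018], -1]
  ]
}}

```text
clock: 11.9
position: [0.5239, -0.0395, 0.0306]
ee_rot: [3.089, 0.573, -0.001]
force: [-1.7, -1.4, -0.3]
width: 0.218
```

Request:
{"fn": "play_rows", "kwargs": {
  "rows": [
    [[0.002, 0, 0], [0, 0, -0.01], -1],
    [[0.003, 0, 0], [0, 0, -0.025], -1],
    [[0.003, 0, 0], [0, 0, -0.025], -1]
  ]
}}

```text
clock: 12.2
position: [0.525, -0.039, 0.0305]
ee_rot: [3.081, 0.614, -0.002]
force: [-3.9, -3.4, 0.9]
width: 0.212
```

Request:
{"fn": "play_rows", "kwargs": {
  "rows": [
    [[-0.002, 0, 0], [0, 0, 0], -1],
    [[-0.002, 0, 0], [0, 0, 0], -0.4],
    [[-0.002, 0, 0], [0, 0, 0], -0.4],
    [[-0.002, 0, -0.01], [0, 0, 0], -0.4],
    [[-0.002, 0, -0.06], [0, 0, 0], -0.4],
    [[-0.002, 0, -0.16], [0, 0, 0], -0.4],
    [[-0.002, 0, -0.26], [0, 0, 0], -0.4],
    [[-0.002, 0, -0.32], [0, 0, 0], -0.4],
    [[-0.002, 0, -0.32], [0, 0, 0], -0.4]
  ]
}}

```text
clock: 13.1
position: [0.5277, -0.0382, 0.1958]
ee_rot: [3.079, 0.613, 0.014]
force: [0.2, 0.7, -0.5]
width: 0.299
```

```bash
python3 - <<'E'
from h import *
import pickle
s=arm.observe();print(s["position"],s["joints"],yaw())
c=cal("wrist");im,d=eyes.get_image("wrist");cv2.imwrite("pics/m.png",im[:,:,::-1])
pickle.dump(c,open("c.pkl","wb"))
crop(im,165,40,170,170,3.5,"pics/n.png")
E
```

```text
[ 0.52768306 -0.03820016  0.19583302] [ 0.41502939  0.37758085 -0.58144595  1.82878173  0.24514814  0.99757729
  0.12665547] 22.5215256032795
```

View pics/n.png

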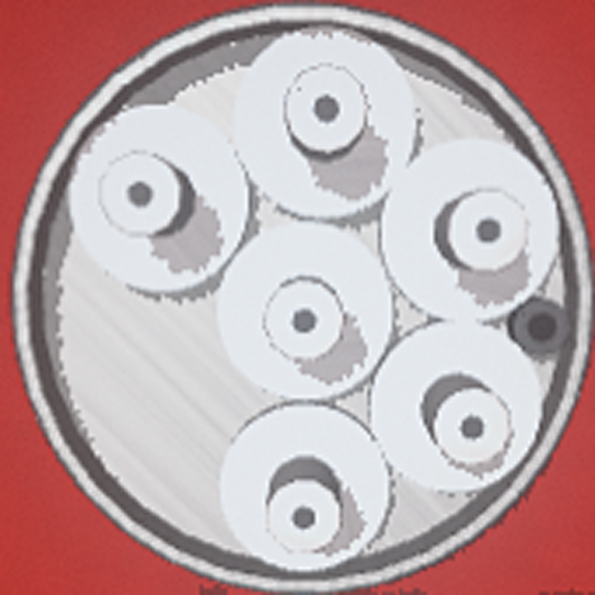

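The ring has closed up on both sides of the bolt (542,327), and one open gap is at the lower left, around (150,400). Measuring it now.

```bash
python3 - <<'E'
from m import *
c=pickle.load(open("c.pkl","rb"))
g=lambda x,y:(165+(x+.5)/3.5-.5,40+(y+.5)/3.5-.5)
t,W=meas(c,g,[(14,295),(593,290),(310,5),(310,593),(95,95),(515,95),(100,512),(515,500)],{1:(304,320),2:(471,427),3:(488,231),4:(325,108),5:(140,193),6:(303,517)},(542,327))
# gap centre: tin center t, inner r .0735
best=max(((min(np.linalg.norm(t+r*np.array([np.cos(a),np.sin(a)])-W[k])-.048 for k in (1,5,6)),.0495-r,) and (min([np.linalg.norm(t+r*np.array([np.cos(a),np.sin(a)])-W[k])-.048 for k in (1,5,6)]+[.0495-r]),r,a) for r in np.linspace(.045,.05,51) for a in np.radians(np.arange(210,250,.5))))
print(best[0]*1000,best[1],np.degrees(best[2]),t+best[1]*np.array([np.cos(best[2]),np.sin(best[2])]))
print(plan([.6425,-.2733,.2],0,))
E
```

```text
tin [0.50725143 0.00590739] r 0.07726284764700925
1 [0.5072 0.0066] 0.0007 95.0
2 [ 0.5556 -0.0018] 0.049 351.0
3 [0.54  0.043] 0.0494 48.6
4 [0.4932 0.0538] 0.0499 106.4
5 [0.4599 0.0193] 0.0492 164.2
6 [ 0.5256 -0.039 ] 0.0485 292.2
bolt [0.56885933 0.02768187] 0.06534264882891545 19.46525828511115
{(1, 2): 49.1, (1, 3): 48.9, (1, 4): 49.2, (1, 5): 49.0, (1, 6): 49.2, (2, 3): 47.4, (2, 6): 47.8, (3, 4): 48.0, (4, 5): 47.9}
1.0000000000000009 0.0485 231.5 [ 0.47705947 -0.0320491 ]
(array([ 0.035 ,  0.5226, -0.0118]), array([ 0.0014, -0.0052,  0.3751]))
```

```bash
python3 - <<'E'
from h import *
print(plan([.6435,-.272,.17],-37.5))
E
```

```text
(array([0.0376, 0.5208, 0.0482]), array([-3.0000e-04, -5.6000e-03,  1.0001e+00]))
```

Request:
{"fn": "play_rows", "kwargs": {
  "rows": [
    [[0.038, 0.52, 0.048], [0, 0, 1], -0.2],
    [[0.038, 0.52, 0.048], [0, 0, 1], -0.2],
    [[0.038, 0.52, 0.048], [0, 0, 1], -0.2],
    [[0.038, 0.52, 0.048], [0, 0, 1], -0.2],
    [[0.038, 0.52, 0.048], [0, 0, 1], -0.2],
    [[0.038, 0.52, 0.048], [0, 0, 1], -0.2],
    [[0.038, 0.52, 0.048], [0, 0, 1], -0.2],
    [[0.038, 0.52, 0.048], [0, 0, 1], -0.2],
    [[0.038, 0.52, 0.048], [0, 0, 1], -0.2],
    [[0.038, 0.52, 0.048], [0, 0, 1], -0.2]
  ]
}}

```text
clock: 14.15
position: [0.6416, -0.2711, 0.1664]
ee_rot: [-2.977, 1.003, 0.001]
force: [0.4, -0.0, 0.5]
width: 0.398
```

```bash
python3 - <<'E'
from h import *
import pickle
s=arm.observe();print(s["position"],s["joints"],yaw(),s["width"]*92)
c=cal("wrist");im,d=eyes.get_image("wrist");cv2.imwrite("pics/o.png",im[:,:,::-1])
pickle.dump(c,open("c.pkl","wb"))
E
```

```text
[ 0.64156579 -0.27112927  0.1663727 ] [ 0.46638188  0.62067557 -0.23606683  1.44071787  0.15315744  1.09883964
 -0.44700556] -37.24202997918171 36.66010759205627
```

View pics/o.png

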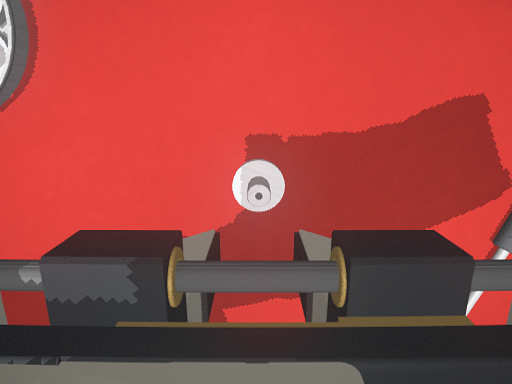

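```bash
python3 - <<'E'
from h import *
import pickle
c=pickle.load(open("c.pkl","rb"));w=p2w(c,258.5,196,.048);print(w)
print(plan([w[0],w[1],.0265],-42))
E
```

```text
[ 0.644109   -0.27187251  0.048     ]
(array([ 0.0048, -0.0021,  0.2801]), array([0.    , 0.0003, 0.0785]))
```

Request:
{"fn": "play_rows", "kwargs": {
  "rows": [
    [[0.005, -0.002, 0.05], [0, 0, 0.078], -0.2],
    [[0.005, -0.002, 0.13], [0, 0, 0.078], -0.2],
    [[0.005, -0.002, 0.2], [0, 0, 0.078], -0.2],
    [[0.005, -0.002, 0.25], [0, 0, 0.078], -0.2],
    [[0.005, -0.002, 0.275], [0, 0, 0.078], -0.2],
    [[0.005, -0.002, 0.275], [0, 0, 0.078], -0.2],
    [[0.005, -0.002, 0.275], [0, 0, 0.078], -0.2]
  ]
}}

```text
clock: 14.9
position: [0.6451, -0.2728, 0.0304]
ee_rot: [-2.931, 1.129, -0.002]
force: [0.4, 0.9, -0.1]
width: 0.401
```

```bash
python3 - <<'E'
from h import *
s=arm.observe()
print(s["position"],s["force"],plan([.6441,-.2719,.0265],-42))
im,d=eyes.get_image("wrist");cv2.imwrite("pics/p.png",im[:,:,::-1])
E
```

```text
[ 0.64511709 -0.27275356  0.03038606] [ 0.38136005  0.90257408 -0.0898192 ] (array([-0.0027,  0.0001,  0.0078]), array([-0.0007, -0.0013, -0.0024]))
```

View pics/p.png

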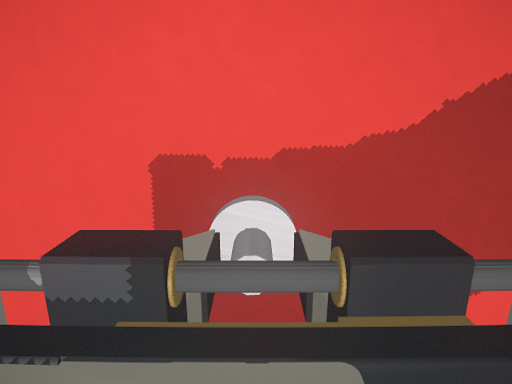

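Request:
{"fn": "play_rows", "kwargs": {
  "rows": [
    [[-0.002, 0, 0.003], [0, 0, 0], -0.2],
    [[-0.002, 0, 0.003], [0, 0, 0], -1],
    [[-0.002, 0, 0.003], [0, 0, 0], -1],
    [[-0.002, 0, 0.003], [0, 0, 0], -1],
    [[-0.002, 0, 0.003], [0, 0, 0], -1],
    [[-0.002, 0, 0.003], [0, 0, 0], -1],
    [[-0.002, 0, 0.003], [0, 0, 0], -1]
  ],
  "newtons": 15
}}

```text
clock: 15.65
position: [0.6438, -0.272, 0.0281]
ee_rot: [2.931, -1.13, 0.001]
force: [-0.9, 0.9, 5.6]
width: 0.213
```

```bash
python3 - <<'E'
from h import *
s=arm.observe()
print(s["position"],s["force"],s["width"]*92,yaw())
print(plan([s["position"][0],s["position"][1],.12],-41.8),plan([.4748,-.0307,.12],-41.8))
E
```

```text
[ 0.64378526 -0.27203283  0.02814711] [-0.90771529  0.86808717  5.61049975] 19.591433918332758 -42.17649534851206
(array([ 1.000e-04, -0.000e+00, -1.837e-01]), array([-0.0001, -0.0005, -0.0063])) (array([-0.5744, -0.1308, -0.184 ]), array([-0.0001, -0.0005, -0.0063]))
```

Request:
{"fn": "play_rows", "kwargs": {
  "rows": [
    [[0, 0, -0.06], [0, 0, 0], -1],
    [[0, 0, -0.14], [0, 0, 0], -1],
    [[-0.05, -0.01, -0.18], [0, 0, 0], -1],
    [[-0.13, -0.03, -0.18], [0, 0, 0], -1],
    [[-0.22, -0.05, -0.18], [0, 0, 0], -1],
    [[-0.31, -0.07, -0.18], [0, 0, 0], -1],
    [[-0.4, -0.09, -0.18], [0, 0, 0], -1],
    [[-0.49, -0.11, -0.18], [0, 0, 0], -1],
    [[-0.55, -0.125, -0.18], [0, 0, 0], -1],
    [[-0.575, -0.131, -0.18], [0, 0, 0], -1]
  ]
}}

```text
clock: 16.65
position: [0.4725, -0.0277, 0.1176]
ee_rot: [-2.933, 1.125, 0.002]
force: [1.0, -0.0, -1.2]
width: 0.214
```

Request:
{"fn": "play_rows", "kwargs": {
  "rows": [
    [[0, 0, 0.02], [0, 0, 0], -1],
    [[0, 0, 0.05], [0, 0, 0], -1],
    [[0, 0, 0.07], [0, 0, 0], -1],
    [[0, 0, 0.07], [0, 0, 0], -1]
  ]
}}

```text
clock: 17.05
position: [0.4741, -0.0317, 0.0809]
ee_rot: [2.929, -1.132, -0.004]
force: [-0.2, 0.8, -1.2]
width: 0.215
```

```bash
python3 - <<'E'
from h import *
import pickle
s=arm.observe()
print(s["position"],s["force"],s["width"]*92,yaw(),s["dq"].max())
print(plan([.4745,-.0307,.075],-41.8))
c=cal("wrist");im,d=eyes.get_image("wrist");cv2.imwrite("pics/q.png",im[:,:,::-1])
pickle.dump(c,open("c.pkl","wb"))
im,d=eyes.get_image("top");crop(im,210,165,85,80,7,"pics/q2.png")
E
```

```text
[ 0.47409841 -0.03170113  0.08090213] [-0.20026623  0.78167167 -1.22915344] 19.7884139979222 -42.27561981957078 0.031133334040229266
(array([-0.0007, -0.002 ,  0.0118]), array([ 0.002 ,  0.0017, -0.0079]))
```

View pics/q.png

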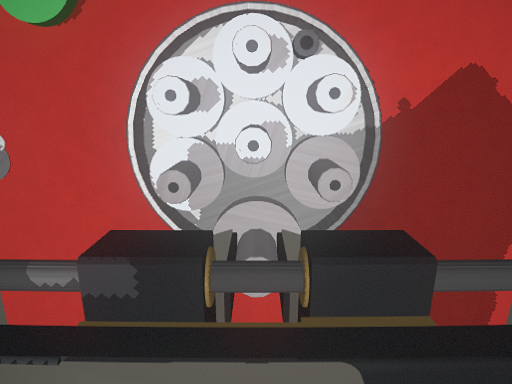

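```bash
python3 - <<'E'
from h import *
import pickle
c=pickle.load(open("c.pkl","rb"))
W={k:p2w(c,*q,.05)[:2] for k,q in {1:(253.5,146),5:(174,187),6:(335,185),2:(334,93),4:(170,95),3:(251,46)}.items()}
for k in W: print(k,np.round(W[k],4))
P=np.array([p2w(c,*q,.022)[:2] for q in [(128,128),(382,128),(257,2),(168,38),(345,40),(143,190),(369,190)]])
el=np.linalg.lstsq(np.c_[2*P,np.ones(7)],(P**2).sum(1),rcond=None)[0];t=el[:2];print(t,np.sqrt(el[2]+t@t))
for q in ([.4745,-.0307],[.4741,-.0317],[.475,-.0313]):
    q=np.array(q);print(q,[round(1e3*(np.linalg.norm(q-W[k])-.048),1) for k in (1,5,6)],49.5-1e3*np.linalg.norm(q-t))
E
```

```text
1 [0.5074 0.006 ]
5 [0.4605 0.0188]
6 [ 0.5259 -0.0392]
2 [ 0.5557 -0.0017]
4 [0.4934 0.0538]
3 [0.5396 0.0431]
[0.50754527 0.00495796] 0.0771207835297458
[ 0.4745 -0.0307] [np.float64(1.3), np.float64(3.4), np.float64(4.1)] 0.8843648066675627
[ 0.4741 -0.0317] [np.float64(2.3), np.float64(4.3), np.float64(4.3)] -0.12249614083021498
[ 0.475  -0.0313] [np.float64(1.4), np.float64(4.1), np.float64(3.5)] 0.7779898703464738
```

Request:
{"fn": "play_rows", "kwargs": {
  "rows": [
    [[-0.001, -0.002, 0.02], [0, 0, 0], -1],
    [[-0.001, -0.002, 0.04], [0, 0, 0], -1],
    [[-0.001, -0.002, 0.05], [0, 0, 0], -1],
    [[-0.001, -0.002, 0.05], [0, 0, 0], -1]
  ]
}}

```text
clock: 17.55
position: [0.4741, -0.0293, 0.0567]
ee_rot: [2.931, -1.13, -0.002]
force: [0.6, 0.1, -1.0]
width: 0.213
```

```bash
python3 - <<'E'
from h import *
s=arm.observe();print(s["position"],s["force"],plan([.4745,-.0307,.03],-41.8))
im,d=eyes.get_image("wrist");cv2.imwrite("pics/r.png",im[:,:,::-1])
E
```

```text
[ 0.47414168 -0.02931508  0.05673342] [ 0.59505374  0.14169129 -1.00763168] (array([0.0025, 0.0015, 0.0535]), array([ 0.0011,  0.0012, -0.0061]))
```

Request:
{"fn": "play_rows", "kwargs": {
  "rows": [
    [[0.002, 0.001, 0.008], [0, 0, 0], -1],
    [[0.002, 0.001, 0.012], [0, 0, 0], -1],
    [[0.002, 0.001, 0.012], [0, 0, 0], -1]
  ]
}}

```text
clock: 17.9
position: [0.4751, -0.0305, 0.0515]
ee_rot: [2.931, -1.13, -0.0]
force: [0.0, -0.4, -1.4]
width: 0.216
```

```bash
python3 - <<'E'
from h import *
s=arm.observe();print(s["position"],s["force"],plan([.4745,-.0307,.03],-41.8))
E
```

```text
[ 0.47513316 -0.03045552  0.05151382] [ 0.02994353 -0.40776225 -1.43429718] (array([-0.0006,  0.0012,  0.043 ]), array([ 0.0002,  0.0001, -0.0064]))
```

Request:
{"fn": "play_rows", "kwargs": {
  "rows": [
    [[0, 0.001, 0.005], [0, 0, 0], -1],
    [[0, 0.001, 0.01], [0, 0, 0], -1],
    [[0, 0.001, 0.014], [0, 0, 0], -1],
    [[0, 0.001, 0.014], [0, 0, 0], -1]
  ]
}}

```text
clock: 18.3
position: [0.4747, -0.0307, 0.0444]
ee_rot: [2.931, -1.13, -0.001]
force: [-0.2, 0.8, -0.5]
width: 0.211
```

```bash
python3 - <<'E'
from h import *
s=arm.observe();print(s["position"],s["force"],plan([.4748,-.031,.03],-41.8))
E
```

```text
[ 0.47468779 -0.03072299  0.04438602] [-0.23465391  0.81467527 -0.46316246] (array([0.0005, 0.0003, 0.0288]), array([ 0.0003,  0.0003, -0.0062]))
```

Request:
{"fn": "play_rows", "kwargs": {
  "rows": [
    [[0, 0, 0.002], [0, 0, 0], -1],
    [[0, 0, 0.005], [0, 0, 0], -1],
    [[0, 0, 0.008], [0, 0, 0], -1],
    [[0, 0, 0.008], [0, 0, 0], -1]
  ]
}}

```text
clock: 18.7
position: [0.4748, -0.0308, 0.0405]
ee_rot: [2.931, -1.13, -0.0]
force: [-0.6, 1.1, -0.5]
width: 0.214
```

Request:
{"fn": "play_rows", "kwargs": {
  "rows": [
    [[0, 0, 0.002], [0, 0, 0], -1],
    [[0, 0, 0.004], [0, 0, 0], -1],
    [[0, 0, 0.006], [0, 0, 0], -1],
    [[0, 0, 0.006], [0, 0, 0], -1]
  ]
}}

```text
clock: 19.1
position: [0.4748, -0.0307, 0.0375]
ee_rot: [2.931, -1.13, -0.0]
force: [-0.3, -0.3, -1.0]
width: 0.214
```

Request:
{"fn": "play_rows", "kwargs": {
  "rows": [
    [[0, 0, 0.002], [0, 0, 0], -1],
    [[0, 0, 0.004], [0, 0, 0], -1],
    [[0, 0, 0.006], [0, 0, 0], -1],
    [[0, 0, 0.006], [0, 0, 0], -1]
  ]
}}

```text
clock: 19.5
position: [0.4748, -0.0307, 0.0345]
ee_rot: [2.931, -1.13, -0.0]
force: [-0.1, -0.9, -1.1]
width: 0.215
```

Sliding in freely; about 4 mm remains to the floor.

Request:
{"fn": "play_rows", "kwargs": {
  "rows": [
    [[0, 0, 0.002], [0, 0, 0], -1],
    [[0, 0, 0.004], [0, 0, 0], -1],
    [[0, 0, 0.006], [0, 0, 0], -1],
    [[0, 0, 0.006], [0, 0, 0], -1]
  ]
}}

```text
clock: 19.9
position: [0.4748, -0.0307, 0.0315]
ee_rot: [2.931, -1.13, -0.0]
force: [0.4, -0.6, -0.8]
width: 0.221
```

Request:
{"fn": "play_rows", "kwargs": {
  "rows": [
    [[0, 0, 0.001], [0, 0, 0], -1],
    [[0, 0, 0.002], [0, 0, 0], -1],
    [[0, 0, 0.002], [0, 0, 0], -1]
  ]
}}

```text
clock: 20.2
position: [0.4748, -0.0308, 0.0306]
ee_rot: [2.931, -1.13, -0.0]
force: [-0.1, -0.1, -0.2]
width: 0.211
```

Request:
{"fn": "play_rows", "kwargs": {
  "rows": [
    [[0, 0, 0.001], [0, 0, 0], -1],
    [[0, 0, 0.002], [0, 0, 0], -1],
    [[0, 0, 0.002], [0, 0, 0], -1]
  ]
}}

```text
clock: 20.5
position: [0.4749, -0.0307, 0.03]
ee_rot: [2.931, -1.13, 0.0]
force: [-1.5, 0.1, 5.8]
width: 0.214
```

Request:
{"fn": "play_rows", "kwargs": {
  "rows": [
    [[0, 0, -0.002], [0, 0, 0], -1],
    [[0, 0, -0.002], [0, 0, 0], -0.4],
    [[0, 0, -0.002], [0, 0, 0], -0.4],
    [[0, 0, -0.002], [0, 0, 0], -0.4],
    [[0, 0, -0.01], [0, 0, 0], -0.4],
    [[0, 0, -0.05], [0, 0, 0], -0.4],
    [[0, 0, -0.14], [0, 0, 0], -0.4],
    [[0, 0, -0.24], [0, 0, 0], -0.4],
    [[0, 0, -0.34], [0, 0, 0], -0.4],
    [[0, 0, -0.34], [0, 0, 0], -0.4]
  ]
}}

```text
clock: 21.5
position: [0.4785, -0.0303, 0.2062]
ee_rot: [-2.928, 1.129, -0.016]
force: [1.3, 0.1, -1.0]
width: 0.302
```

```bash
python3 - <<'E'
from h import *
import pickle
s=arm.observe();print(s["position"],s["force"])
c=cal("wrist");im,d=eyes.get_image("wrist");cv2.imwrite("pics/s.png",im[:,:,::-1])
pickle.dump((c,d),open("c.pkl","wb"))
crop(im,165,40,180,180,3.3,"pics/t.png")
im,d=eyes.get_image("scene");crop(im,220,160,95,75,6,"pics/u.png")
E
```

```text
[ 0.4784589  -0.0303401   0.20624017] [ 1.28146198  0.14599852 -0.97118109]
```

View pics/t.png

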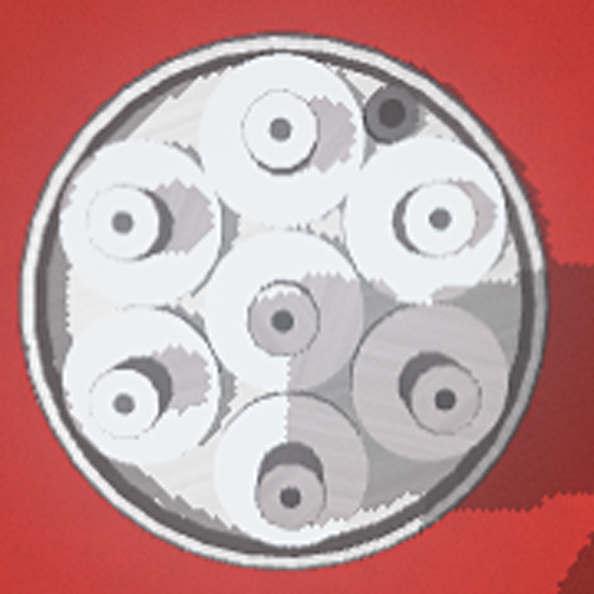

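View pics/u.png

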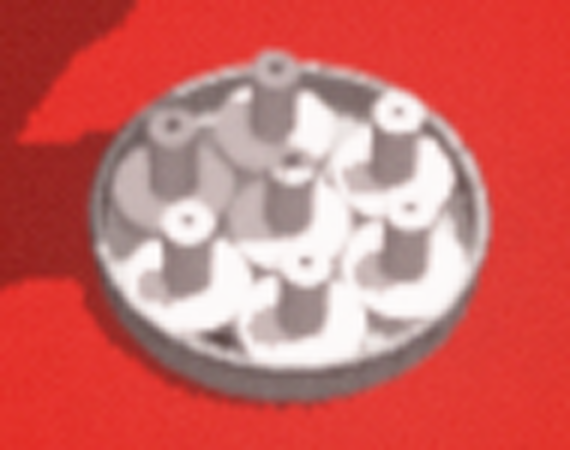

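The crops show seven blanks flat in one layer, with blank7 at (290,497) of the wrist crop and the bolt at (391,112). Checking positions and stub-top heights.

```bash
python3 - <<'E'
from m import *
c,d=pickle.load(open("c.pkl","rb"))
g=lambda x,y:(165+(x+.5)/3.3-.5,40+(y+.5)/3.3-.5)
B={1:(282,321),2:(440,219),3:(280,128),4:(123,222),5:(123,404),6:(444,399),7:(290,497)}
t,W=meas(c,g,[(22,295),(548,295),(285,34),(285,568),(95,110),(473,110),(105,487),(468,480)],B,(391,112))
for k,q in B.items():
    u,v=g(*q);z=[]
    for du,dv in((5,0),(-5,0),(0,5),(0,-5)):
        uu,vv=int(round(u+du)),int(round(v+dv))
        p=cv2.undistortPoints(np.array([[[uu,vv]]],float),c["intrinsics"],np.array([c["k1"],0,0,0,0.]))[0,0]
        z.append((c["R"].T@(np.array([p[0],p[1],1])*d[vv,uu]-c["t"]))[2]*1e3)
    print(k,np.round(z,1))
E
```

```text
tin [0.50811852 0.00688865] r 0.07679231231140195
1 [0.5071 0.0065] 0.0011 200.6
2 [ 0.556  -0.0019] 0.0486 349.6
3 [0.5401 0.0433] 0.0485 48.7
4 [0.4936 0.0538] 0.0491 107.3
5 [0.4598 0.0192] 0.0499 165.6
6 [ 0.5257 -0.0388] 0.049 291.0
7 [ 0.476  -0.0308] 0.0495 229.5
bolt [0.5687797 0.0278273] 0.06417324976066546 19.043335607307124
{(1, 2): 49.6, (1, 3): 49.4, (1, 4): 49.1, (1, 5): 49.0, (1, 6): 49.0, (1, 7): 48.6, (2, 3): 47.9, (2, 6): 47.8, (3, 4): 47.7, (4, 5): 48.3, (5, 7): 52.6, (6, 7): 50.4}
1 [49.4 49.9 49.  49.6]
2 [48.6 48.8 50.5 50.6]
3 [51.2 49.5 50.3 50. ]
4 [49.4 50.9 49.3 49.6]
5 [49.3 49.7 49.9 48.6]
6 [49.9 48.4 49.2 49.3]
7 [49.2 50.3 48.3 49.1]
```

All stub tops are at about 50 mm and all axes are within 50 mm of the tin's. The arm is clear, so I'm handing in.

```bash
python3 -c "
from cell import arm
print(arm.sign_off())"
```

```text
the job is handed in; nothing more can be done
None
```

The job is handed in: all seven blanks stand in the tin in a single layer, one in the middle and six round it. I dragged blank5 clockwise, pushing 4 and 3 ahead of it until the row stopped at the bolt. Then I dragged blank6 counterclockwise, pushing 2 to the bolt from the other side. Blank7 went from the stand into the gap between 5 and 6 without touching anything until it reached the floor.

- **Forces:** the highest reading on the tool after any step was about 8–9 N, against the 35 N limit. These are readings at the end of each step, not a continuous record.
- **Final wrist-camera check:** the six outer axes measured 48.5 to 49.9 mm from the tin's axis and the middle one 1 mm (limit 52.5 mm). Stub tops measured 48 to 51 mm above the stand, where 50 mm is expected.
- **Upright:** the blanks looked upright and flat in the wrist and scene pictures. I did not measure their tilt separately.
- **Disagreements:** the tin's centre differed by 1 to 2 mm between pictures, which fits the stated calibration accuracy. Some neighbouring blanks measured 47.7 to 47.9 mm apart although 48 mm is the minimum possible, which is measurement error.
- **Other objects:** I did not touch the block, chuck key, brush or the blue and green look-alikes. I did not measure their positions again at the end.
- **Time:** the job took about 22 of the 54 s.

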